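# Feed a test cassette into the reader with a push stick

## Task

Take the orange-handled push stick from its mat and use its black tip, not the gripper, to feed the blue test cassette through the reader's narrow channel until it is fully home: it first meets a plunger that drags, then a dead stop, at a depth that has to be felt. Press it gently against the dead stop with about 10 N for a second, never more than 20 N, then draw the stick out and lay it flat back on its mat, leaving the cassette in place and the things round about alone.

Things in the scene. Friction and masses are not known exactly. Their poses are not given: they have to be found in the camera images.
- dock: the cassette reader, fixed: grey base 170 x 60 x 10 mm (x from -90 to +80 mm) with a white hood. Origin on the worktop on the channel's centre line; x = feed direction, z up. The channel floor is 10 mm above the worktop. Along x: open apron from -90 to -42 mm, 44 mm wide between 14 mm high walls; a taper from -42 to -20 mm; then the hooded channel, closed at +72 mm.
- dock_mouth (a point): the middle of the channel mouth, 20 mm behind the reader's origin (-x) and 22 mm above the worktop; axes as the reader's. The channel is 29 mm wide; its roof's underside is 34 mm, the hood's top 41 mm above the worktop. Hidden inside is a plunger, and behind it a dead stop that is set differently each time: the plunger's face, before it is pushed, lies 42 to 57 mm beyond this point.
- plunger (a joint): travel of the plunger inside the reader along the feed direction: 0 as found, 0.006 m when the cassette has pushed it back to the dead stop. It drags with about 3.5 N, has no spring and stays where it is pushed; beyond 0.006 it is rigid.
- cassette: the blue test cassette, 40 mm long (its x), 26 mm wide, 20 mm high, nose corners rounded, 56 to 112 g, loose on the entry apron, with its long axis roughly along the channel. Origin at the centre of its underside.
- cassette_mid (a point): the centre of the cassette, 10 mm above its underside; same axes as the cassette; its flat rear face is 20 mm from here along -x.
- stick_grip (a point): the grip point of the push stick, at mid-height of its orange handle (22 mm wide, 24 mm high, 65 mm long: from 45 mm behind to 20 mm ahead of this point along the stick's x), close to its balance point, 12 mm above its underside; x points to the tip, z up. The stick is 170 mm long and weighs 120 g. Ahead of the handle runs a 14 x 14 mm aluminium blade at the same mid-height.
- stick_tip (a point): the centre of the flat black end face (16 x 16 mm) of the push stick, 125 mm ahead of the grip point along the stick's x.
- push_stick: the push stick as a whole; origin on its underside, 12 mm below the grip point; x points to the tip.
- mat: a fixed grey mat, 230 mm along its x, 70 mm along its y, 3 mm thick, on which the push stick lies lengthwise; origin at the centre of its underside.
- vial: a small glass vial with a white cap, 24 mm across, 56 mm tall: leave alone; origin at its underside.
- timer: a white bench timer, 58 x 66 x 20 mm: leave alone; origin at its underside.
- amber_bottle: a reagent bottle with a black cap, 56 mm across, 114 mm tall: leave alone; origin at its underside.
- beaker_b: a glass beaker, 113 mm across and 119 mm tall, with a bundle of tubes hanging into it, between the mat and the reader: leave alone; origin at its underside.
There are look-alikes about, which are no part of the job. Several things have the shape of the cassette; the one meant has the colours described above.

How it is judged (in metres and radians):
On the way, in this order (a step that is already met when the one before it is completed fails the run):
1. the cassette has been pushed into the channel until it is wholly under the hood (x of cassette_mid in the frame of dock above -0.002 m).
2. the stick presses the cassette against the dead stop with 5 to 18 N for 0.4 s (value of joint plunger above 0.005 m and contact force between push_stick and cassette between 5 and 18 N), for 0.4 s.
At the end, for the whole second after the job is handed in: The cassette rests in the channel, its centre over 5 mm beyond the reader's origin, the plunger pushed back over 4.5 of its 6 mm; the stick lies still and flat on its mat, its grip point within 30 mm of the mat's x axis and 0 to 75 mm behind (-x) its centre, within 0.2 rad of that axis (value of joint plunger above 0.0045 m and x of cassette_mid in the frame of dock above 0.005 m and linear speed of each of cassette, push_stick below 0.02 m/s and x of stick_grip in the frame of mat between -0.075 and 0 m and y of stick_grip in the frame of mat between -0.03 and 0.03 m and angle between the x axis of stick_grip and the x axis of mat, either way round below 0.2 rad and height (world z) of stick_grip below 0.019 m); the robot touches nothing.
It fails at once if the cassette is pushed with more than 20 N against the reader or by the stick (contact force between cassette and dock above 20 N or contact force between push_stick and cassette above 20 N).
It fails at once if the gripper touches the cassette (contact force between any of the fingers, the arm and cassette above 0.3 N).
It fails at once if the vial, timer, bottle or large beaker is moved by more than 15 mm (distance of any of vial, timer, amber_bottle, beaker_b from where it was at the start of the episode above 0.015 m).
It also fails if it takes over 64 s, if anything falls off the work surface, if the arm or the gripper's body presses on something with over 40 N, if the wrist force passes 120 N, or if a joint passes its speed limit or range.

## Robot

A 6-joint arm with a two-finger parallel gripper is mounted at the origin on a cart in front of the work surface, level with it; the furniture and walls round the work are solid. World frame = base frame: x ahead of the robot, y to its left, z up, the work surface at z = 0. Lengths are in m, angles in degrees, forces in N, time in s.
With the tool pointing down it reaches from about 0.25 to 0.725 m from the base axis. Payload 9.7 kg.
Tool frame: the origin (TCP) lies at the very end of the fingers, on their centre line; the grasp point (between the pads) lies 19 mm behind it (bot.grip_depth is the distance from the TCP to the grasp point, in m); z points along the fingers, y is the direction in which the jaws open and shut (so a half turn about z gives the same grasp; the last joint's range is limited). The gripper opens to 85 mm and grips with 20 to 120 N. Pads are 22 mm wide; open, the fingers measure 114 mm over their backs; the gripper's body (76 mm by 85 mm) begins 54 mm behind the grasp point. The pads swing forward as they close: fully open they stand 13 mm farther back than shut.
Start: joints at [75.057, 4.979, 10.078, 95.1, 0, 90], TCP at [0.142, 0.531, 0.231] pointing down, gripper open.
Joint ranges: [-179.16, 179.16], [-48.56, 103.87], [-65.8, 70.77], [-126.05, 130.52], [-82.76, 87.17], [-180, 180]. Speed limits (degrees/s): [127.2, 127.2, 147.25, 180, 180, 180].

## Interface

Orientations are given as [roll, pitch, yaw] about the fixed x, y, z axes, in that order (R = Rz(yaw) Ry(pitch) Rx(roll)).
In Python, from workcell import bot, viewer gives the robot as it stands.
- The arm moves only by the tool arm_command, never from a script. Its argument "motion" is a list of rows, each a list of 3 entries, a list of its own where there are three numbers: the opening, from 0 (shut) to 1 (fully open), then the shift along the tool's x, y, z in units of 60 mm (1.0 is 60 mm), then the turn, a rotation vector about the tool's x, y, z in units of 6 degrees (1.0 is 6 degrees). A call has 1 to 12 rows; each row shifts and turns the commanded pose from where the row before left it, along the tool's axes as they then stand; what a row does not reach is not made up. A row lasts 1/8 s, in which the tool goes at most 62.5 mm and 10.7 degrees, less where a joint would pass 70% of its speed; a pose out of reach is approached as far as the arm can. A call is refused whole if a number of a shift passes 1 or a number of a turn 1, either way. A call with a gripper value outside its range is refused whole. The fingers move at their own pace and stop on an object; "newtons" is the grip in N (left out, the last holds). Time passes only in rows, so rows that do not move let the fingers close. It gives the time, the measured TCP pose, the force and the opening at its end, in the units of the state.
- bot.get_obs(): the state, without advancing time (a new reading comes with each control period).
- viewer.camera(name): name is "scene" or "top"; returns the picture (400x640x3 uint8, blue, green, red); there is no depth.
- viewer.calibration(name): a dict with "fx", "fy", "cx", "cy" (pixels), "k1" (the pictures are not rectified: a ray, as slopes to the right and down, at radius r is drawn at 1 + k1 r^2 times it, then the intrinsics apply), "T" (4x4, takes a point from camera to world coordinates). Camera axes: x right, y down, z forward; pixel columns grow to the right and rows downward; lengths in m; the calibration is good to about 2 mm. A picture is of the moment at which its call begins. calibration takes no time and is no camera call.
- bot.job_done(): hands the job in, once; it reports no verdict.
The state is a dict: "time": time; "q": joint angles; "qd": joint speeds; "joint_efforts": joint torques, N m; "ee_pos": TCP position; "tcp_rot": TCP orientation; "wrist_force": force on the tool from outside, world axes, zero at the start; "torque": the same for the moment, N m; "opening": finger opening in m.
Only numpy, scipy, OpenCV 4.12 (cv2) and the standard library are available. Lean on these libraries where they do the work, as an engineer would, in place of code of your own. Each camera call takes 0.05 s, during which the arm holds its last target.

## Working session

There is one attempt and no reset: what is moved stays moved. The work goes in short steps, Python scripts to look and compute and a tool call to move; the robot and the scene stay as the last step left them, time stands still between calls to the robot, and variables do not carry over. Pictures are saved under pics/ and viewed, and the job is handed in when it is done.

Besides the shell and the picture viewer there is one more tool, called after "Request:" as name(argument=value, ...) on one line, values as JSON. arm_command: Moves the arm, as the interface text tells. Its arguments: {"type":"object","properties":{"motion":{"type":"array"},"newtons":{"type":"number"}},"required":["motion"]}

```bash
ls; mkdir -p pics; python3 - <<'E'
from workcell import bot, viewer
import cv2
for n in ("scene","top"):
    im=viewer.camera(n); cv2.imwrite(f"pics/{n}0.png",im)
    c=viewer.calibration(n); print(n,c)
print(bot.get_obs())
E
```

```text
pics
scene {'fx': 506.5618831671336, 'fy': 506.5618831671336, 'cx': 323.266020625177, 'cy': 202.5086122608804, 'k1': -0.14588269087659464, 'T': array([[ 0.87628167, -0.33719624,  0.34413534, -0.06601374],
       [-0.48152262, -0.58873263,  0.64925331, -0.8832314 ],
       [-0.01632208, -0.73463773, -0.67826322,  1.12331366],
       [ 0.        ,  0.        ,  0.        ,  1.        ]])}
top {'fx': 434.25803395579237, 'fy': 434.25803395579237, 'cx': 319.82345007540283, 'cy': 200.4815862142329, 'k1': 0.03723714215508011, 'T': array([[ 0.02330497, -0.98495979,  0.17120484,  0.26472953],
       [-0.99972112, -0.02230685,  0.00775167,  0.09960695],
       [-0.00381604, -0.17133775, -0.98520496,  1.17421265],
       [ 0.        ,  0.        ,  0.        ,  1.        ]])}
{'time': 0.1, 'q': array([7.50548102e+01, 5.00814113e+00, 1.00387763e+01, 9.51006643e+01,
       1.23977999e-03, 9.00015976e+01]), 'qd': array([ 0.06396829, -0.09902471, -0.00278135, -0.13027206,  0.02819901,
        0.06432   ]), 'joint_efforts': array([ 2.31823947e-05, -5.21560872e+01,  4.65654266e+01,  1.59427937e-02,
       -6.25060852e-05,  8.51989199e-06]), 'ee_pos': array([0.14178076, 0.5311889 , 0.23065018]), 'tcp_rot': array([-1.79929971e+02, -1.23782643e-03,  1.65053211e+02]), 'wrist_force': array([-0.78489021,  0.22095906, -0.09612749]), 'torque': array([ 0.02831374, -0.01365435, -0.02592413]), 'opening': 0.08528123893022625}
```

View pics/scene0.png

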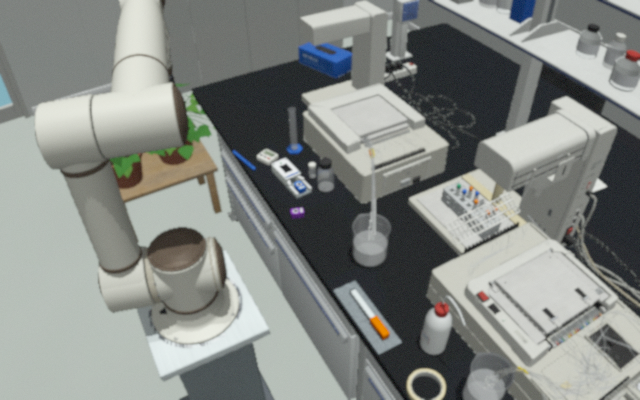

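View pics/top0.png

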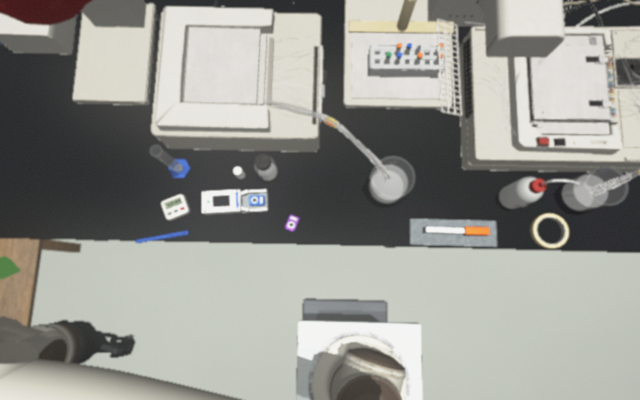

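```bash
cat > h.py <<'E'
import numpy as np, cv2
from workcell import bot, viewer
def ray(n,uv):
    c=viewer.calibration(n); T=c["T"]
    K=np.array([[c["fx"],0,c["cx"]],[0,c["fy"],c["cy"]],[0,0,1]])
    uv=np.atleast_2d(np.array(uv,float))
    d=(uv-[c["cx"],c["cy"]])/[c["fx"],c["fy"]]
    u=d.copy()
    for _ in range(30): u=d/(1+c["k1"]*(u**2).sum(1,keepdims=True))
    r=np.c_[u,np.ones(len(u))]@T[:3,:3].T
    return T[:3,3],r
def onz(n,uv,z):
    o,r=ray(n,uv); t=(z-o[2])/r[:,2]; return o+r*t[:,None]
def pix(n,P):
    c=viewer.calibration(n); T=c["T"]
    p=(np.atleast_2d(P)-T[:3,3])@T[:3,:3]; u=p[:,:2]/p[:,2:]
    u=u*(1+c["k1"]*(u**2).sum(1,keepdims=True))
    return u*[c["fx"],c["fy"]]+[c["cx"],c["cy"]]
def tri(uvs):
    A=np.zeros((3,3));b=np.zeros(3)
    for n,uv in uvs.items():
        o,r=ray(n,uv); r=r[0]/np.linalg.norm(r[0]); M=np.eye(3)-np.outer(r,r); A+=M;b+=M@o
    return np.linalg.solve(A,b)
def crop(im,x0,y0,x1,y1,s,f):
    cv2.imwrite(f,cv2.resize(im[y0:y1,x0:x1],None,fx=s,fy=s,interpolation=cv2.INTER_CUBIC))
E
python3 - <<'E'
from h import *
t=cv2.imread("pics/top0.png"); s=cv2.imread("pics/scene0.png")
crop(t,130,140,310,250,4,"pics/t_dock.png")
crop(t,360,150,560,250,4,"pics/t_stick.png")
crop(s,230,90,400,240,4,"pics/s_dock.png")
crop(s,320,210,460,350,4,"pics/s_stick.png")
E
```

```text
(no output)
```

View pics/t_dock.png

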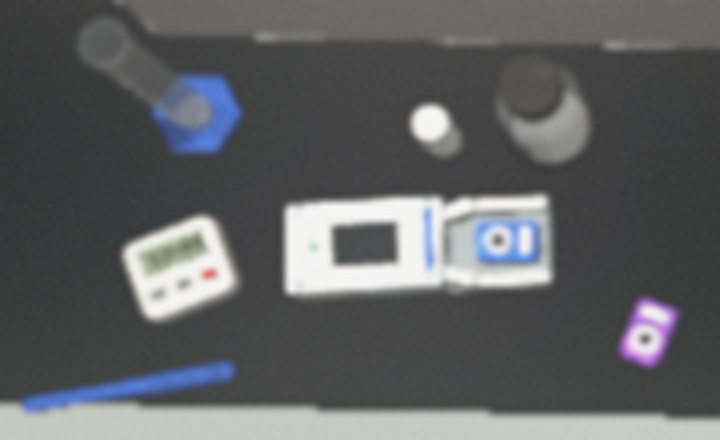

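View pics/t_stick.png

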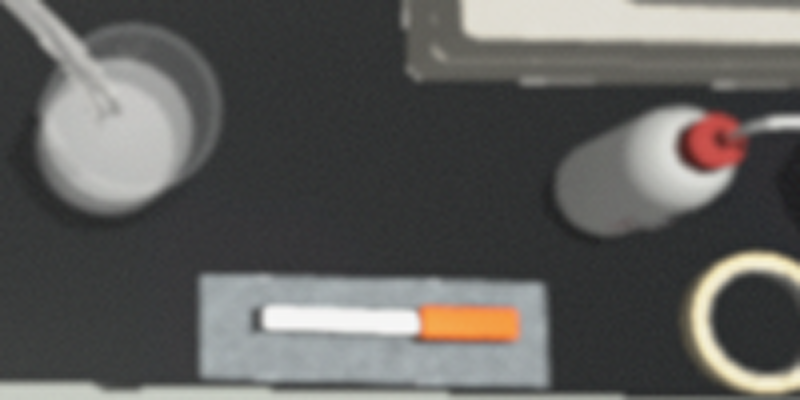

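View pics/s_dock.png

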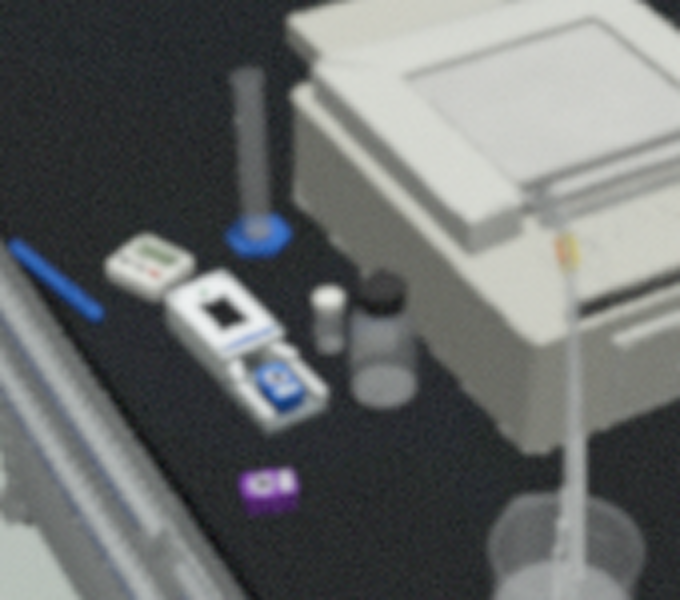

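View pics/s_stick.png

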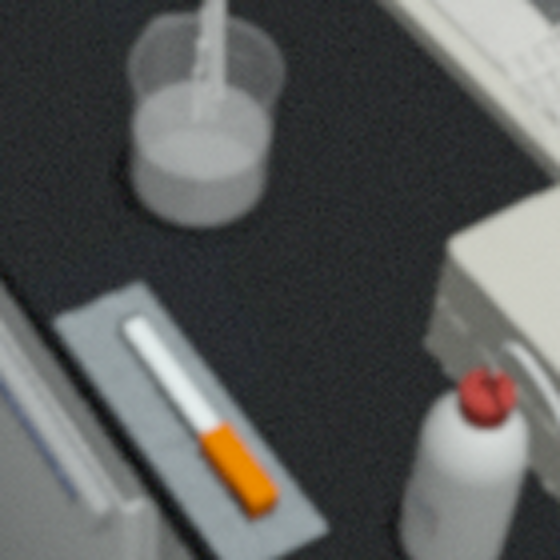

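```bash
python3 - <<'E'
from h import *
def rect(m,off=(0,0)):
    cs,_=cv2.findContours(m.astype(np.uint8),cv2.RETR_EXTERNAL,cv2.CHAIN_APPROX_NONE)
    c=max(cs,key=cv2.contourArea); r=cv2.minAreaRect(c); return r,cv2.boxPoints(r)
def roi(im,x0,y0,x1,y1,s):
    return cv2.resize(im[y0:y1,x0:x1],None,fx=s,fy=s,interpolation=cv2.INTER_CUBIC)
S=8
def un(p,x0,y0): return (np.array(p)+.5)/S-.5+[x0,y0]
t=cv2.imread("pics/top0.png"); s=cv2.imread("pics/scene0.png")
for n,im,b in (("top",t,(405,210,505,252)),("scene",s,(325,275,410,360))):
    c=roi(im,*b,S); h=cv2.cvtColor(c,cv2.COLOR_BGR2HSV)
    m=(h[...,0]>5)&(h[...,0]<22)&(h[...,1]>128)
    r,bp=rect(m); print(n,"orange",un(r[0],*b[:2]),r[1][0]/S,r[1][1]/S)
    P=onz(n,un(bp,*b[:2]),0.027 if n=="top" else 0.02); print(P.round(4), P.mean(0).round(4))
    m=(h[...,2]>190)&(h[...,1]<60)
    r,bp=rect(m); P=onz(n,un(bp,*b[:2]),0.022); print("blade",P.round(4),P.mean(0).round(4))
# mat
b=(400,210,505,255); c=roi(t,*b,S).astype(int); g=c.mean(2); m=((g>90)&(np.abs(c-c.mean(2,keepdims=True)).max(2)<25)); m[ (38*S):]=0
r,bp=rect(m); print("mat px",un(bp,*b[:2])); P=onz("top",un(bp,*b[:2]),0.003); print(P.round(4),P.mean(0).round(4))
b=(195,180,275,222); c=roi(t,*b,S); h=cv2.cvtColor(c,cv2.COLOR_BGR2HSV)
m=(h[...,0]>100)&(h[...,0]<125)&(h[...,1]>100); 
m2=m.copy(); m2[:,:(245-195)*S]=0
m2=cv2.morphologyEx(m2.astype(np.uint8),cv2.MORPH_CLOSE,np.ones((25,25)))
r,bp=rect(m2); print("cass px",un(r[0],*b[:2])); P=onz("top",un(bp,*b[:2]),0.030); print(P.round(4),P.mean(0).round(4))
m=(h[...,2]>200)&(h[...,1]<40); m[:,(238-195)*S:]=0; 
r,bp=rect(m); print("hood",un(bp,*b[:2])); P=onz("top",un(bp,*b[:2]),0.041); print(P.round(4),P.mean(0).round(4))
E
```

```text
top orange [476.7895813 230.5586071] 24.366559982299805 8.312911033630371
[[ 0.3822 -0.274   0.027 ]
 [ 0.4042 -0.2754  0.027 ]
 [ 0.404  -0.3388  0.027 ]
 [ 0.3821 -0.3373  0.027 ]] [ 0.3931 -0.3064  0.027 ]
blade [[ 0.3447 -0.1176  0.022 ]
 [ 0.3514 -0.378   0.022 ]
 [ 0.3406 -0.3774  0.022 ]
 [ 0.3339 -0.1175  0.022 ]] [ 0.3426 -0.2477  0.022 ]
scene orange [379.27750397 327.05750656] 25.049999237060547 9.65000057220459
[[ 0.3786 -0.276   0.02  ]
 [ 0.4057 -0.2707  0.02  ]
 [ 0.4055 -0.3412  0.02  ]
 [ 0.3792 -0.3456  0.02  ]] [ 0.3922 -0.3084  0.02  ]
blade [[ 0.3848 -0.1756  0.022 ]
 [ 0.402  -0.1715  0.022 ]
 [ 0.4025 -0.2734  0.022 ]
 [ 0.386  -0.2767  0.022 ]] [ 0.3938 -0.2243  0.022 ]
mat px [[399.5625 217.5625]
 [497.0625 217.5625]
 [497.0625 247.4375]
 [399.5625 247.4375]]
[[ 0.4261 -0.1086  0.003 ]
 [ 0.4323 -0.3704  0.003 ]
 [ 0.3519 -0.3665  0.003 ]
 [ 0.3454 -0.1079  0.003 ]] [ 0.3889 -0.2383  0.003 ]
cass px [256.375 200.125]
[[0.4733 0.2988 0.03  ]
 [0.4742 0.259  0.03  ]
 [0.4481 0.2578 0.03  ]
 [0.4472 0.2975 0.03  ]] [0.4607 0.2783 0.03  ]
hood [[200.3010211  190.6643095 ]
 [237.40709686 188.82433605]
 [238.50284576 210.92186356]
 [201.39677048 212.76183701]]
[[0.4809 0.4263 0.041 ]
 [0.4882 0.3284 0.041 ]
 [0.4289 0.3222 0.041 ]
 [0.4218 0.4193 0.041 ]] [0.4549 0.374  0.041 ]
```

```bash
python3 - <<'E'
from h import *
t=cv2.imread("pics/top0.png"); g=t.mean(2).astype(int)
for x in (204,210,230,250,263): print(x,[(y,g[y,x]) for y in range(184,220)])
for y in (193,207): print(y,[(x,g[y,x]) for x in list(range(196,206))+list(range(232,244))+list(range(262,274))])
crop(t,192,180,278,222,9,"pics/t_dock2.png")
s=cv2.imread("pics/scene0.png"); crop(s,268,150,318,202,11,"pics/s_dock2.png")
E
```

```text
204 [(184, np.int64(68)), (185, np.int64(68)), (186, np.int64(66)), (187, np.int64(66)), (188, np.int64(68)), (189, np.int64(71)), (190, np.int64(110)), (191, np.int64(176)), (192, np.int64(226)), (193, np.int64(237)), (194, np.int64(240)), (195, np.int64(242)), (196, np.int64(243)), (197, np.int64(243)), (198, np.int64(243)), (199, np.int64(243)), (200, np.int64(243)), (201, np.int64(243)), (202, np.int64(243)), (203, np.int64(243)), (204, np.int64(243)), (205, np.int64(243)), (206, np.int64(243)), (207, np.int64(243)), (208, np.int64(243)), (209, np.int64(241)), (210, np.int64(234)), (211, np.int64(228)), (212, np.int64(218)), (213, np.int64(159)), (214, np.int64(100)), (215, np.int64(73)), (216, np.int64(71)), (217, np.int64(70)), (218, np.int64(70)), (219, np.int64(70))]
210 [(184, np.int64(67)), (185, np.int64(68)), (186, np.int64(67)), (187, np.int64(66)), (188, np.int64(67)), (189, np.int64(91)), (190, np.int64(168)), (191, np.int64(234)), (192, np.int64(244)), (193, np.int64(243)), (194, np.int64(243)), (195, np.int64(243)), (196, np.int64(243)), (197, np.int64(243)), (198, n
[... 3611 characters left out ...]
7)), (198, np.int64(67)), (199, np.int64(67)), (200, np.int64(95)), (201, np.int64(177)), (202, np.int64(238)), (203, np.int64(244)), (204, np.int64(243)), (205, np.int64(243)), (232, np.int64(243)), (233, np.int64(243)), (234, np.int64(243)), (235, np.int64(241)), (236, np.int64(227)), (237, np.int64(217)), (238, np.int64(230)), (239, np.int64(234)), (240, np.int64(221)), (241, np.int64(226)), (242, np.int64(234)), (243, np.int64(234)), (262, np.int64(221)), (263, np.int64(223)), (264, np.int64(224)), (265, np.int64(223)), (266, np.int64(211)), (267, np.int64(160)), (268, np.int64(101)), (269, np.int64(69)), (270, np.int64(65)), (271, np.int64(65)), (272, np.int64(64)), (273, np.int64(63))]
```

View pics/t_dock2.png

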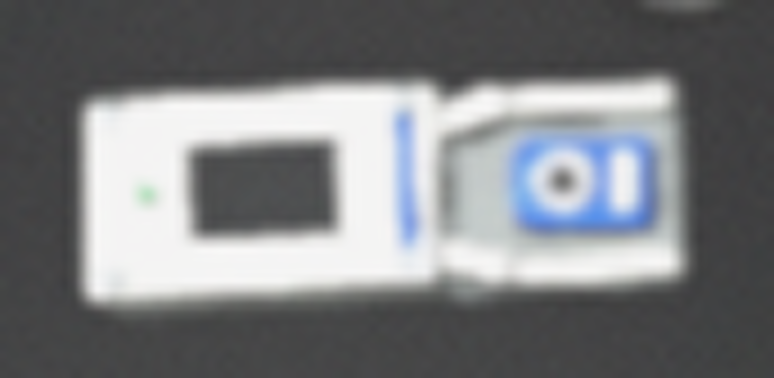

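View pics/s_dock2.png

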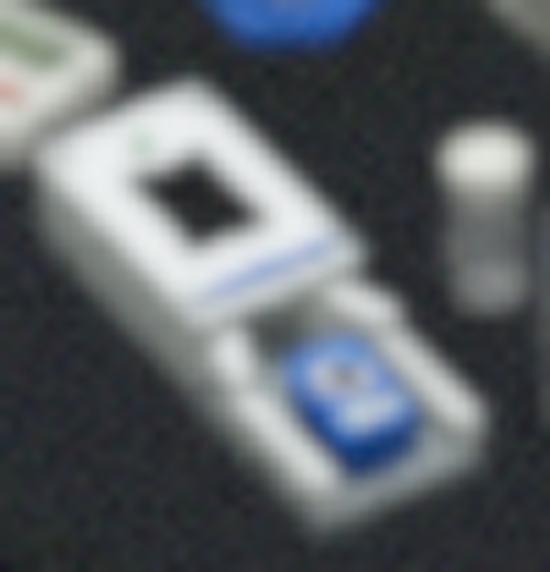

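```bash
python3 - <<'E'
from h import *
t=cv2.imread("pics/top0.png"); g=cv2.GaussianBlur(t.mean(2).astype(np.float32),(0,0),0.5)
def cross(v,i0,i1,th):
    for i in range(i0,i1):
        if (v[i]-th)*(v[i+1]-th)<=0: return i+(th-v[i])/(v[i+1]-v[i])
up=lambda xs,th:np.array([(x,cross(g[:,x],184,200,th)) for x in xs])
lo=lambda xs,th:np.array([(x,cross(g[:,x],207,220,th)) for x in xs])
def line(n,p,z):
    P=onz(n,p,z)[:,:2]; vx,vy,x,y=cv2.fitLine(P.astype(np.float32),cv2.DIST_HUBER,0,.001,.001).ravel()
    if vy<0: vx,vy=-vx,-vy
    return np.array([x,y]),np.degrees(np.arctan2(vy,vx)),np.array([vx,vy])
u=line("top",up(range(205,239),155),.041); l=line("top",lo(range(205,239),215),.041)
print("hood",u,l, "width",abs(np.cross(u[2],l[0]-u[0])))
for z in (.014,.024):
  wu=line("top",up(range(248,266),155),z); wl=line("top",lo(range(248,266),200),z)
  print("wall",z,wu[:2],wl[:2],"w",abs(np.cross(wu[2],wl[0]-wu[0])))
  m=(wu[0]+wl[0])/2; d=np.array([np.cos(np.radians(94.2)),np.sin(np.radians(94.2))]); print("  mid",m)
# ends
back=onz("top",[(cross(g[y],197,205,155),y) for y in range(194,210)],.041)
fr0=onz("top",[(cross(g[y],265,270,120),y) for y in range(195,206)],.010)
print("back",back.mean(0)); print("front z.01",fr0.mean(0))
# lower wall bottoms at table
E
```

```text
hood (array([0.48532048, 0.37520444], dtype=float32), np.float32(94.422844), array([-0.07711658,  0.9970221 ], dtype=float32)) (array([0.42631114, 0.37728623], dtype=float32), np.float32(94.856865), array([-0.08466677,  0.9964093 ], dtype=float32)) width 0.058673076
wall 0.014 (array([0.49471736, 0.28546876], dtype=float32), np.float32(93.13406)) (array([0.43741092, 0.27997392], dtype=float32), np.float32(86.88616)) w 0.057521142
  mid [0.46606416 0.28272134]
wall 0.024 (array([0.49273506, 0.2838668 ], dtype=float32), np.float32(93.13462)) (array([0.43592256, 0.27841932], dtype=float32), np.float32(86.886375)) w 0.057025373
  mid [0.46432883 0.28114307]
back [0.45181964 0.42312079 0.041     ]
front z.01 [0.4651506  0.25150666 0.01      ]<stdin>:13: DeprecationWarning: Arrays of 2-dimensional vectors are deprecated. Use arrays of 3-dimensional vectors instead. (deprecated in NumPy 2.0)
<stdin>:16: DeprecationWarning: Arrays of 2-dimensional vectors are deprecated. Use arrays of 3-dimensional vectors instead. (deprecated in NumPy 2.0)
```

```bash
python3 - <<'E'
from h import *
T=lambda p,z:onz("top",[p],z)[0].round(3)
print("beaker rim",T((395,175),.119),"base",T((387.5,187),0.005))
print("bottle cap",T((130+530/4,140+87/4),.114),"base",T((130+555/4,140+137/4),0.0))
print("vial cap",T((130+430/4,140+123/4),.056))
print("cyl base",T((130+198/4,140+113/4),.01))
print("timer",T((130+180/4,140+268/4),.02))
print("mat",onz("top",[(410,218.3),(496.5,220.5),(497.3,246.5),(410,245)],.003).round(4))
print("purple",T((292,223),.02))
# scene check
s=onz("scene",[(230+180/4,0)],.041)
f=lambda x,y:(268+x/11,150+y/11)
print("scene hood corners BL,BR,FR,FL",onz("scene",[f(45,165),f(190,82),f(357,248),f(200,315)],.041).round(4))
print("cass top rear/..",onz("scene",[f(290,365),f(350,335),f(415,400),f(355,435)],.030).round(4))
print("stick tip black top?",T((360+260/4,150+320/4),.022))
E
```

```text
beaker rim [ 0.517 -0.078  0.119] base [ 0.51  -0.076  0.005]
bottle cap [0.545 0.254 0.114] base [0.539 0.252 0.   ]
vial cap [0.534 0.328 0.056]
cyl base [0.548 0.497 0.01 ]
timer [0.439 0.497 0.02 ]
mat [[ 0.4248 -0.1368  0.003 ]
 [ 0.4243 -0.3685  0.003 ]
 [ 0.3544 -0.3672  0.003 ]
 [ 0.3526 -0.1358  0.003 ]]
purple [0.403 0.182 0.02 ]
scene hood corners BL,BR,FR,FL [[0.4219 0.4072 0.041 ]
 [0.4797 0.4227 0.041 ]
 [0.4881 0.3216 0.041 ]
 [0.4324 0.3169 0.041 ]]
cass top rear/.. [[0.4509 0.2942 0.03  ]
 [0.473  0.2976 0.03  ]
 [0.4763 0.2609 0.03  ]
 [0.4535 0.2557 0.03  ]]
stick tip black top? [ 0.392 -0.172  0.022]
```

Blue cassette candidates in the top view are the one on the apron at (257,200) and a purple look-alike at (292,223). The crop shows blue on the apron, so that is the one meant. The blue pen (160,237) and the blue cylinder foot (179,168) are not cassettes. The stick lies at (460,231) with its tip towards +y, and the beaker is at (392,180).

First I turn the tool to yaw 90.

Request:
arm_command(motion=[[1, [0, 0, 0], [0, 0, 1]], [1, [0, 0, 0], [0, 0, 1]], [1, [0, 0, 0], [0, 0, 1]], [1, [0, 0, 0], [0, 0, 1]], [1, [0, 0, 0], [0, 0, 1]], [1, [0, 0, 0], [0, 0, 1]], [1, [0, 0, 0], [0, 0, 1]], [1, [0, 0, 0], [0, 0, 1]], [1, [0, 0, 0], [0, 0, 1]], [1, [0, 0, 0], [0, 0, 1]], [1, [0, 0, 0], [0, 0, 1]], [1, [0, 0, 0], [0, 0, 1]]], newtons=40)

```text
time: 1.6
ee_pos: [0.1418, 0.5313, 0.2308]
tcp_rot: [-180.0, 0.0, 92.9]
wrist_force: [-0.1, -0.2, 0.5]
opening: 0.0854
```

Request:
arm_command(motion=[[1, [0, 0, 0], [0, 0, 0.5]], [1, [-0.5, 0.3, 0], [0, 0, 0]], [1, [-0.9, 0.4, 0], [0, 0, 0]], [1, [-0.9, 0.4, 0], [0, 0, 0]], [1, [-0.9, 0.4, 0], [0, 0, 0]], [1, [-0.9, 0.4, 0], [0, 0, 0]], [1, [-0.9, 0.4, 0], [0, 0, 0]], [1, [-0.9, 0.4, 0], [0, 0, 0]], [1, [-0.9, 0.4, 0], [0, 0, 0]], [1, [-0.9, 0.4, 0], [0, 0, 0]], [1, [-0.9, 0.4, 0], [0, 0, 0]], [1, [-0.9, 0.3, 0], [0, 0, 0]]])

```text
time: 3.1
ee_pos: [0.3947, -0.0404, 0.2311]
tcp_rot: [180.0, -0.0, 90.0]
wrist_force: [0.7, 1.5, 0.1]
opening: 0.0853
```

Request:
arm_command(motion=[[1, [-0.9, 0, 0], [0, 0, 0]], [1, [-0.9, 0, 0], [0, 0, 0]], [1, [-0.9, 0, 0], [0, 0, 0]], [1, [-0.9, 0, 0.3], [0, 0, 0]], [1, [-0.9, 0, 0.3], [0, 0, 0]], [1, [-0.05, 0, 0.7], [0, 0, 0]], [1, [0, 0, 0.7], [0, 0, 0]], [1, [0, 0, 0.5], [0, 0, 0]], [1, [0, 0, 0.2], [0, 0, 0]], [1, [0, 0, 0], [0, 0, 0]]])

```text
time: 4.35
ee_pos: [0.3945, -0.3112, 0.0691]
tcp_rot: [-180.0, -0.0, 90.1]
wrist_force: [-1.2, 0.3, 0.6]
opening: 0.0857
```

```bash
python3 - <<'E'
from h import *
t=viewer.camera("top"); s=viewer.camera("scene")
a=cv2.resize(t[190:270,400:520],None,fx=4,fy=4,interpolation=2); b=cv2.resize(s[260:360,320:420],None,fx=4,fy=4,interpolation=2)
cv2.imwrite("pics/g1.png",np.hstack([a,cv2.copyMakeBorder(b,0,0,0,0,0)[:320]])[:, :800])
print(bot.get_obs()["ee_pos"])
E
```

```text
[ 0.39519472 -0.31171102  0.07059346]
```

View pics/g1.png

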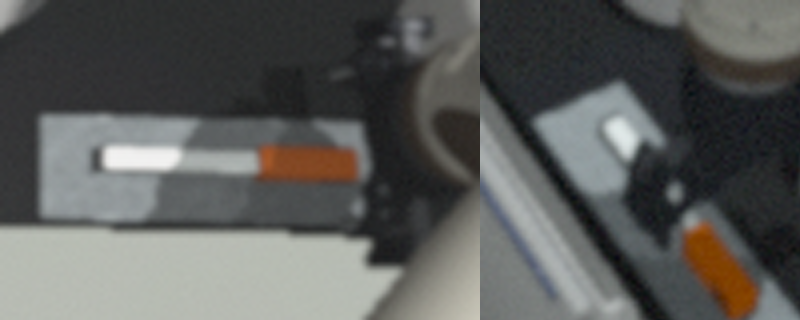

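Request:
arm_command(motion=[[1, [0, -0.03, 0.4], [0, 0, 0]], [1, [0, 0, 0.35], [0, 0, 0]], [1, [0, 0, 0.2], [0, 0, 0]], [1, [0, 0, 0.12], [0, 0, 0]], [1, [0, 0, 0], [0, 0, 0]]])

```text
time: 5.08
ee_pos: [0.393, -0.3114, 0.0053]
tcp_rot: [180.0, 0.0, 90.1]
wrist_force: [0.4, 0.2, -0.1]
opening: 0.0856
```

Request:
arm_command(motion=[[0, [0, 0, 0], [0, 0, 0]], [0, [0, 0, 0], [0, 0, 0]], [0, [0, 0, 0], [0, 0, 0]], [0, [0, 0, 0], [0, 0, 0]], [0, [0, 0, 0], [0, 0, 0]], [0, [0, 0, 0], [0, 0, 0]]], newtons=60)

```text
time: 5.82
ee_pos: [0.3932, -0.3116, 0.0055]
tcp_rot: [180.0, 0.0, 90.1]
wrist_force: [-0.6, 0.6, 5.6]
opening: 0.0206
```

Request:
arm_command(motion=[[0, [0, 0, -0.1], [0, 0, 0]], [0, [0, 0, -0.4], [0, 0, 0]], [0, [0, 0, -0.5], [0, 0, 0]], [0, [0, 0, 0], [0, 0, 0]]])

```text
time: 6.32
ee_pos: [0.3937, -0.312, 0.0671]
tcp_rot: [179.9, 0.1, 90.1]
wrist_force: [-0.2, -0.0, -1.0]
opening: 0.0205
```

```bash
python3 - <<'E'
from h import *
t=viewer.camera("top"); s=viewer.camera("scene")
a=cv2.resize(t[190:270,400:520],None,fx=4,fy=4,interpolation=2); b=cv2.resize(s[250:330,320:420],None,fx=4,fy=4,interpolation=2)
cv2.imwrite("pics/g2.png",np.hstack([a,b])[:, :800])
o=bot.get_obs();print(o["ee_pos"],o["tcp_rot"],o["torque"],o["wrist_force"])
E
```

```text
[ 0.39264673 -0.3112002   0.06456618] [-1.79973897e+02 -1.90333805e-02  9.00558230e+01] [-0.04447211 -0.01723587  0.00390927] [ 0.33559872  0.56249213 -1.43020228]
```

View pics/g2.png

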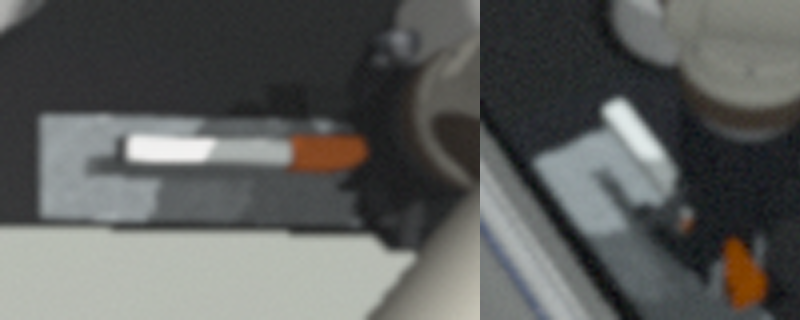

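```bash
python3 - <<'E'
from h import *
t=viewer.camera("top"); s=viewer.camera("scene")
for n,im,b in (("top",t,(420,215,480,240)),("scene",s,(465-0,0,0,0))):
    pass
print(pix("top",[(0.393,-0.169,0.015),(0.393,-0.169,0.077),(0.393,-0.177,0.022+.062),(0.4,-0.274+0,0.084),(0.386,-0.274,0.084)]))
crop(t,415,215,475,240,12,"pics/g3t.png"); crop(s,460-150,265,360,315,12,"pics/g3s.png")
crop(s,340-20+140,265,505,315,12,"pics/x.png")
crop(s,455-0,0,505,50,12,"pics/x.png")
g=t.mean(2); print(g[222:236,424:440].astype(int))
E
```

```text
[[423.18781915 229.79924299]
 [428.85213181 227.2315382 ]
 [432.73658326 226.99980533]
 [471.63798055 225.15546251]
 [471.85173304 230.72109779]]
[[147 147 151 153 157 155 150 148 147 147 149 150 148 149 151 154]
 [149 148 151 152 152 151 146 144 147 149 151 153 154 155 158 160]
 [152 151 149 146 140 130 128 152 174 180 184 185 189 190 194 194]
 [154 150 149 144 126 101 119 179 221 229 229 229 230 230 230 231]
 [152 154 152 143 119  86 116 194 234 239 239 239 239 239 239 239]
 [149 150 150 142 116  81 117 194 236 240 240 239 239 239 239 239]
 [138 137 137 131 106  76 114 193 235 240 240 240 240 239 239 239]
 [112 106 106 100  82  63 105 175 223 231 231 232 231 232 232 231]
 [ 94  86  83  80  69  61  84 128 160 172 173 174 175 175 175 178]
 [ 92  84  79  77  72  68  74  85  97  99 102 103 104 104 106 107]
 [ 90  82  80  76  76  76  76  76  75  76  78  80  81  80  80  80]
 [ 92  84  83  83  84  86  86  86  84  83  83  84  84  83  83  84]
 [109 105 110 111 110 112 112 110 109 108 110 112 109 109 107 103]
 [139 135 138 139 141 143 142 141 139 138 140 140 140 139 136 124]]
```

View pics/g3t.png

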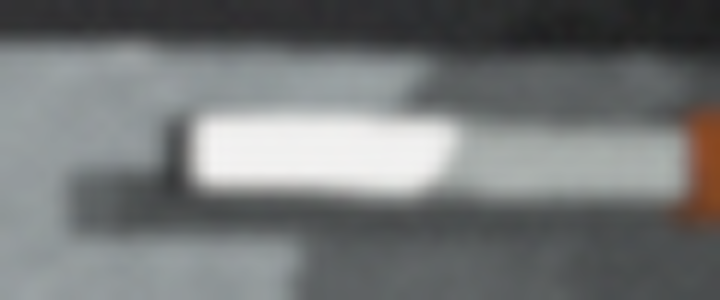

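Request:
arm_command(motion=[[0, [0.4, -0.2, -0.4], [0, 0, 0]], [0, [0.9, 0, 0], [0, 0, 0]], [0, [0.9, 0, 0], [0, 0, 0]], [0, [0.9, 0, 0], [0, 0, 0]], [0, [0.9, 0, 0], [0, 0, 0]], [0, [0.9, 0, 0], [0, 0, 0]], [0, [0.9, 0.1, 0], [0, 0, 0]], [0, [0.6, 0.6, 0], [0, 0, 0]], [0, [0.3, 0.6, 0], [0, 0, 0]], [0, [0, 0.3, 0], [0, 0, -0.4]], [0, [0, 0, 0], [0, 0, -0.37]], [0, [0, 0, 0], [0, 0, 0]]])

```text
time: 8.02
ee_pos: [0.4759, 0.0907, 0.0879]
tcp_rot: [-179.9, 0.0, 94.7]
wrist_force: [-0.6, -1.1, -2.1]
opening: 0.0208
```

```bash
python3 - <<'E'
from h import *
t=viewer.camera("top"); s=viewer.camera("scene")
cv2.imwrite("pics/t4.png",t);cv2.imwrite("pics/s4.png",s)
crop(t,190,170,350,240,5,"pics/g4t.png"); crop(s,260,140,400,240,5,"pics/g4s.png")
o=bot.get_obs();print(o["ee_pos"],o["tcp_rot"],o["torque"],o["wrist_force"])
E
```

```text
[0.47599761 0.09061759 0.08844589] [-1.79935901e+02  6.58982415e-03  9.46200918e+01] [-0.02761702 -0.05917286 -0.00156422] [ 0.3700457   0.147197   -1.59191558]
```

View pics/g4t.png

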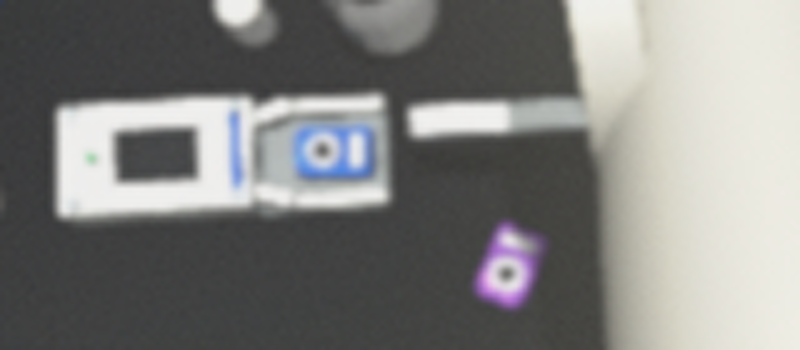

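View pics/g4s.png

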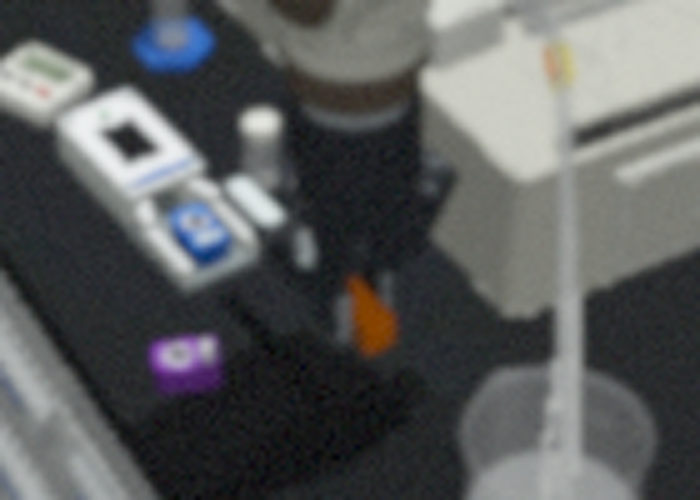

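```bash
python3 - <<'E'
from h import *
t=cv2.imread("pics/t4.png"); s=cv2.imread("pics/s4.png")
crop(t,262,182,322,207,13,"pics/g5t.png"); crop(s,295,165,335,205,14,"pics/g5s.png")
E
```

```text
(no output)
```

View pics/g5t.png

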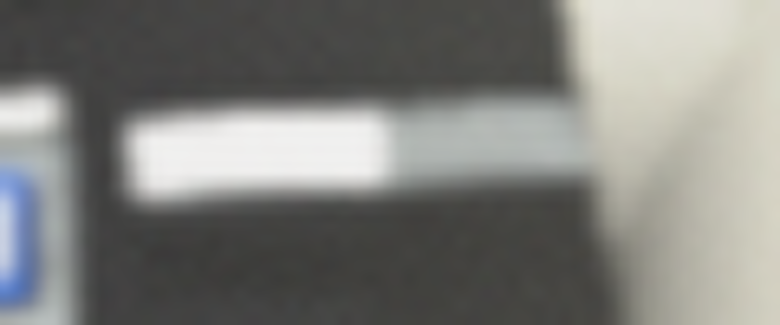

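View pics/g5s.png

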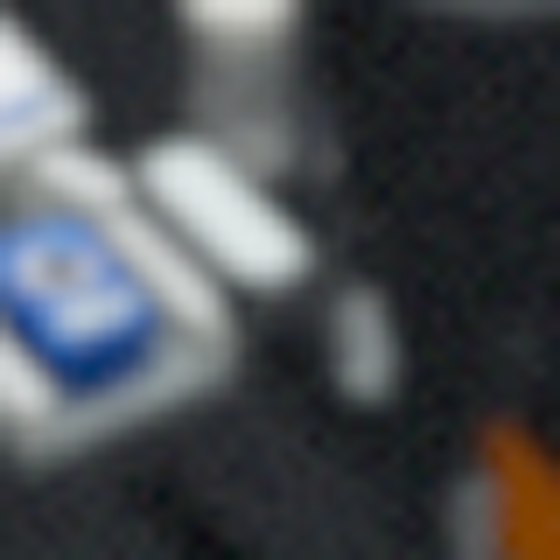

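```bash
python3 - <<'E'
from h import *
a=(262+134/13-.5,182+160/13-.5); b=(295+172/14-.5,165+155/14-.5)
P=tri({"top":a,"scene":b}); print(P, pix("top",P)-a, pix("scene",P)-b)
o=bot.get_obs(); d=np.array([np.cos(np.radians(94.62)),np.sin(np.radians(94.62))])
q=P[:2]-o["ee_pos"][:2]; print("ahead",q@d,"left",-d[1]*q[0]+d[0]*q[1])
# expected for level: at pickup TCP z~.005 with grip z .015 -> blade top = tcp+.017
print("blade top rel tcp",P[2]-o["ee_pos"][2])
O=np.array([.458,.3423]); q=P[:2]-O; print("dock x",q@d,"dock y",-d[1]*q[0]+d[0]*q[1])
# orange/handle line in top: blade edges direction
for z in (.105,):
  L=onz("top",[(262+134/13,182+160/13),(262+490/13,182+143/13)],z); v=L[0]-L[1]; print("dir",np.degrees(np.arctan2(v[1],v[0])))
E
```

```text
[0.46579458 0.22863385 0.10356972] [[ 0.10789006 -0.29100097]] [[-0.24060751  0.05539599]]
ahead 0.13838963961633524 left -0.0009469064030892572
blade top rel tcp 0.015123831327990417
dock x -0.11392465855078306 dock y 0.0013861931262558512
dir 94.08389373492443
```

Request:
arm_command(motion=[[0, [0, 0.02, 0.5], [0, 0, 0]], [0, [0, 0, 0.4], [0, 0, 0]], [0, [0, 0, 0.26], [0, 0, 0]], [0, [0, 0, 0.1], [0, 0, 0]], [0, [0, 0, 0], [0, 0, 0]], [0, [0, 0, 0], [0, 0, 0]]])

```text
time: 8.88
ee_pos: [0.4782, 0.0909, 0.0144]
tcp_rot: [179.9, -0.0, 94.7]
wrist_force: [0.2, -0.1, -1.0]
opening: 0.0207
```

```bash
python3 - <<'E'
from h import *
t=viewer.camera("top"); s=viewer.camera("scene")
cv2.imwrite("pics/t6.png",t);cv2.imwrite("pics/s6.png",s)
crop(t,190,175,320,220,6,"pics/g6t.png"); crop(s,268,150,338,210,9,"pics/g6s.png")
o=bot.get_obs();print(o["ee_pos"],o["tcp_rot"],o["torque"],o["wrist_force"])
E
```

```text
[0.47815684 0.09091632 0.01426421] [ 1.79928534e+02 -6.74907583e-03  9.46730643e+01] [-0.03391445  0.00527135 -0.06317663] [-0.08224029 -0.30575325 -0.83598834]
```

View pics/g6t.png

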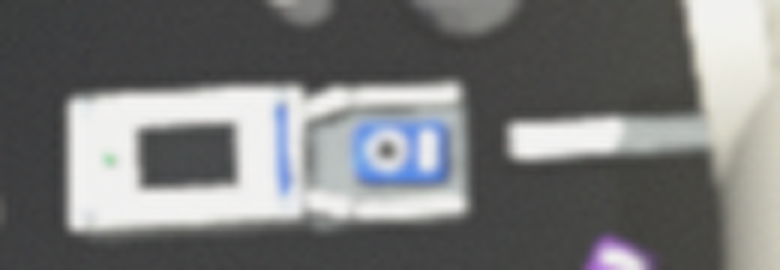

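View pics/g6s.png

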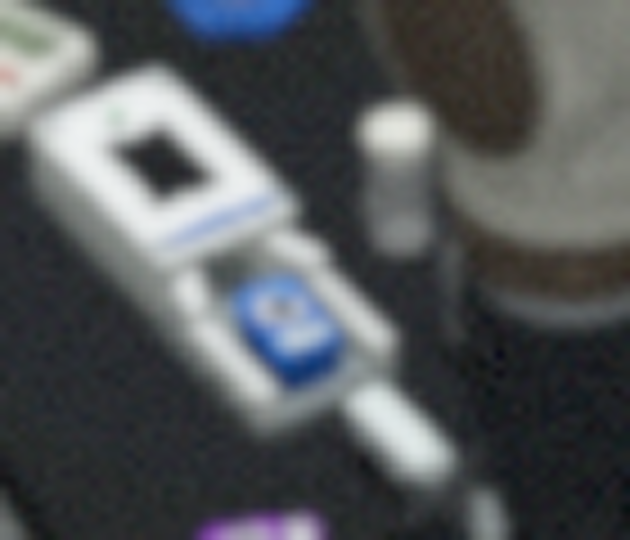

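Request:
arm_command(motion=[[0, [0.02, 0, 0.02], [0, 0, 0]], [0, [0.05, 0, 0], [0, 0, 0]], [0, [0.05, 0, 0], [0, 0, 0]], [0, [0.05, 0, 0], [0, 0, 0]], [0, [0.05, 0, 0], [0, 0, 0]], [0, [0.05, 0, 0], [0, 0, 0]], [0, [0.03, 0, 0], [0, 0, 0]], [0, [0.03, 0, 0], [0, 0, 0]], [0, [0.03, 0, 0], [0, 0, 0]], [0, [0.03, 0, 0], [0, 0, 0]], [0, [0.03, 0, 0], [0, 0, 0]], [0, [0.03, 0, 0], [0, 0, 0]]])

```text
time: 10.48
ee_pos: [0.4754, 0.1178, 0.0123]
tcp_rot: [-180.0, 0.0, 94.7]
wrist_force: [0.9, -0.2, -1.9]
opening: 0.0206
```

```bash
cat > look.py <<'E'
from h import *
import sys
k=sys.argv[1]
t=viewer.camera("top"); s=viewer.camera("scene")
cv2.imwrite(f"pics/t{k}.png",t);cv2.imwrite(f"pics/s{k}.png",s)
a=cv2.resize(t[175:220,190:300],None,fx=7,fy=7,interpolation=2); b=cv2.resize(s[150:210,268:378],None,fx=7,fy=7,interpolation=2)
cv2.imwrite(f"pics/g{k}.png",np.vstack([a,b])[:600])
for _ in range(1):
  o=bot.get_obs();print(o["ee_pos"],o["tcp_rot"],o["torque"],o["wrist_force"],o["opening"])
E
python3 look.py 7
```

```text
[0.47548157 0.11790034 0.0123073 ] [ 1.79994146e+02 -2.43465942e-05  9.46876756e+01] [-0.0643061 -0.0119914  0.0361629] [-0.00278401 -0.52994031 -1.1910422 ] 0.02093017589202921
```

View pics/g7.png

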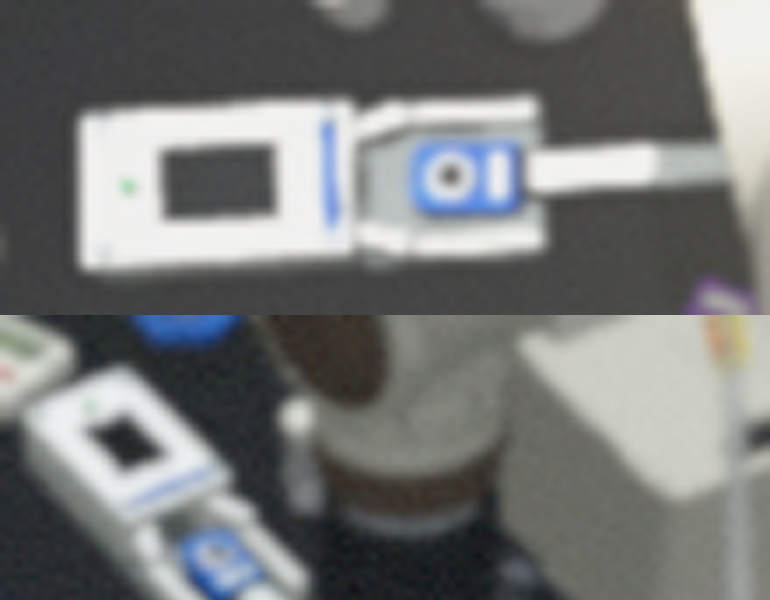

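```bash
python3 - <<'E'
from h import *
for z in (0,.05,.1,.114,.13,.15,.17,.2,.25): print(z,pix("scene",(0.4755,0.118,z))[0].round(1),pix("top",(0.4755,0.118,z))[0].round(1))
E
```

```text
0 [326.7 219.4] [316.5 198. ]
0.05 [326.5 207.8] [316.3 194.6]
0.1 [326.3 195.8] [316.1 191. ]
0.114 [326.2 192.3] [316.  189.9]
0.13 [326.2 188.3] [316.  188.6]
0.15 [326.1 183.2] [315.8 187. ]
0.17 [326. 178.] [315.7 185.3]
0.2 [325.9 170.1] [315.6 182.6]
0.25 [325.6 156.3] [315.3 177.7]
```

View pics/s7.png

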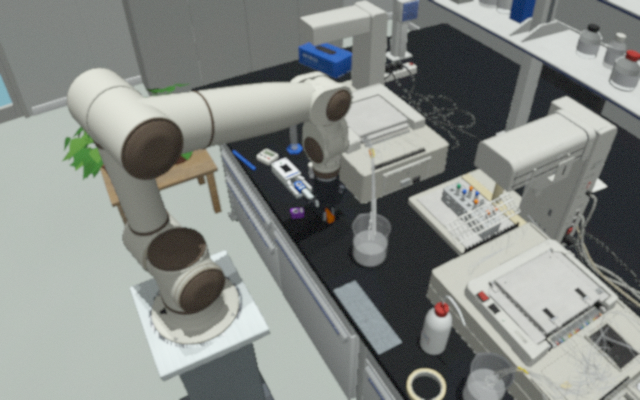

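View pics/t7.png

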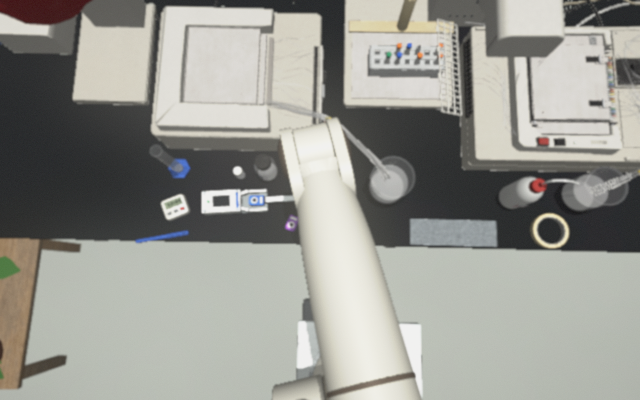

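```bash
python3 - <<'E'
from h import *
for z in (0,.05,.1,.15,.2): print(z,pix("top",(0.605,0.2,z))[0].round(1),pix("scene",[(0.605,0.17,z),(.605,.2,z)]).round(1).tolist())
crop(cv2.imread("pics/top0.png"),230,90,330,170,6,"pics/inst.png")
E
```

```text
0 [288.4 151.8] [[353.2, 196.1], [348.6, 190.9]]
0.05 [287.  146.5] [[353.6, 184.7], [348.8, 179.5]]
0.1 [285.5 140.8] [[353.9, 172.8], [349.1, 167.6]]
0.15 [283.8 134.6] [[354.3, 160.3], [349.4, 155.3]]
0.2 [282.  127.7] [[354.7, 147.4], [349.6, 142.4]]
```

View pics/inst.png

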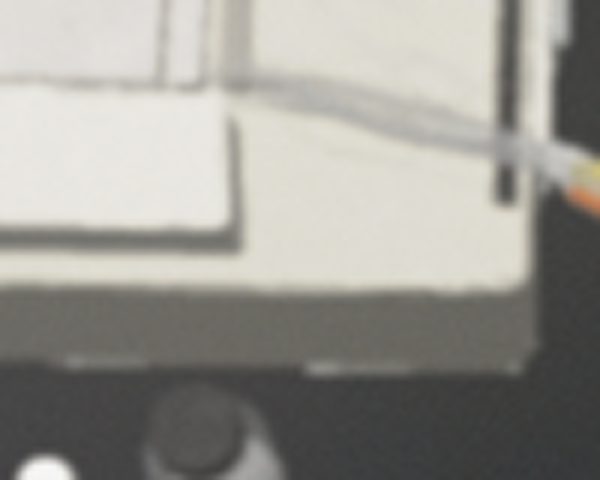

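Request:
arm_command(motion=[[0, [0.02, 0, 0], [0, 0, 0]], [0, [0.03, 0, 0], [0, 0, 0]], [0, [0.03, 0, 0], [0, 0, 0]], [0, [0.03, 0, 0], [0, 0, 0]], [0, [0.03, 0, 0], [0, 0, 0]], [0, [0.03, 0, 0], [0, 0, 0]], [0, [0.03, 0, 0], [0, 0, 0]], [0, [0.03, 0, 0], [0, 0, 0]]])

```text
time: 11.58
ee_pos: [0.4743, 0.1316, 0.0123]
tcp_rot: [-180.0, 0.0, 94.7]
wrist_force: [0.0, -1.1, -1.1]
opening: 0.021
```

Request:
arm_command(motion=[[0, [0.03, 0, 0], [0, 0, 0]], [0, [0.03, 0, 0], [0, 0, 0]], [0, [0.03, 0, 0], [0, 0, 0]], [0, [0.03, 0, 0], [0, 0, 0]], [0, [0.03, 0, 0], [0, 0, 0]], [0, [0.03, 0, 0], [0, 0, 0]], [0, [0.03, 0, 0], [0, 0, 0]], [0, [0.03, 0, 0], [0, 0, 0]]])

```text
time: 12.58
ee_pos: [0.4731, 0.146, 0.0123]
tcp_rot: [180.0, 0.0, 94.7]
wrist_force: [0.9, 0.2, -1.0]
opening: 0.0209
```

```bash
python3 look.py 8
```

```text
[0.47317358 0.14606633 0.01230059] [ 1.79996962e+02 -1.00430149e-02  9.46874392e+01] [-0.0285296  -0.03625687 -0.01756662] [ 0.43147207  0.53926963 -1.35013834] 0.020334828223035045
```

View pics/g8.png

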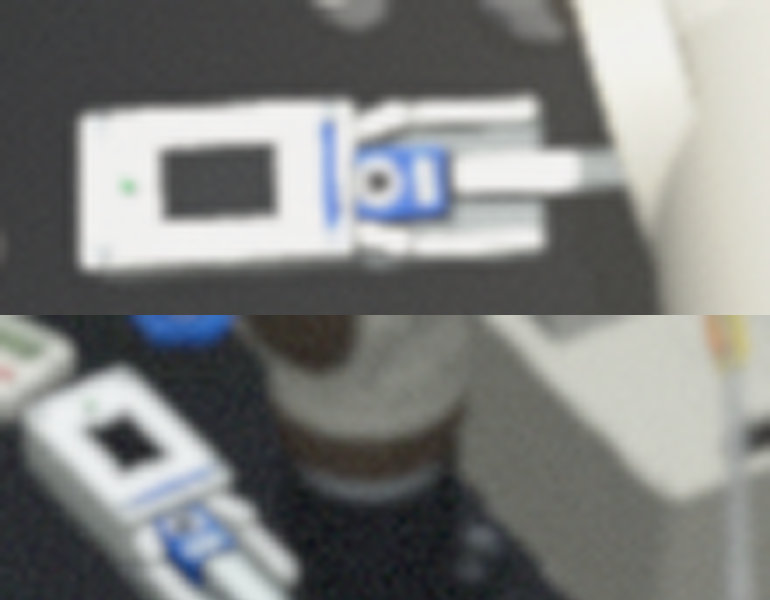

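Request:
arm_command(motion=[[0, [0.03, 0, 0], [0, 0, 0]], [0, [0.03, 0, 0], [0, 0, 0]], [0, [0.03, 0, 0], [0, 0, 0]], [0, [0.03, 0, 0], [0, 0, 0]], [0, [0.03, 0, 0], [0, 0, 0]], [0, [0.03, 0, 0], [0, 0, 0]], [0, [0.03, 0, 0], [0, 0, 0]], [0, [0.03, 0, 0], [0, 0, 0]], [0, [0.03, 0, 0], [0, 0, 0]], [0, [0.03, 0, 0], [0, 0, 0]], [0, [0.03, 0, 0], [0, 0, 0]], [0, [0.03, 0, 0], [0, 0, 0]]])

```text
time: 14.18
ee_pos: [0.4714, 0.1675, 0.0123]
tcp_rot: [180.0, 0.0, 94.7]
wrist_force: [0.3, -1.0, -1.0]
opening: 0.0205
```

Request:
arm_command(motion=[[0, [0.02, 0, 0], [0, 0, 0]], [0, [0.02, 0, 0], [0, 0, 0]], [0, [0.02, 0, 0], [0, 0, 0]], [0, [0.02, 0, 0], [0, 0, 0]], [0, [0.02, 0, 0], [0, 0, 0]], [0, [0.02, 0, 0], [0, 0, 0]], [0, [0.02, 0, 0], [0, 0, 0]], [0, [0.02, 0, 0], [0, 0, 0]]])

```text
time: 15.18
ee_pos: [0.4706, 0.177, 0.0123]
tcp_rot: [180.0, 0.0, 94.7]
wrist_force: [0.0, -0.4, -2.0]
opening: 0.0208
```

```bash
python3 look.py 9
```

```text
[0.47056266 0.17711751 0.01227855] [-1.79996390e+02 -1.10335425e-02  9.46897716e+01] [ 0.00498172 -0.03858791 -0.06444764] [-0.03902608  1.0595233  -1.49295699] 0.02079052497619272
```

View pics/g9.png

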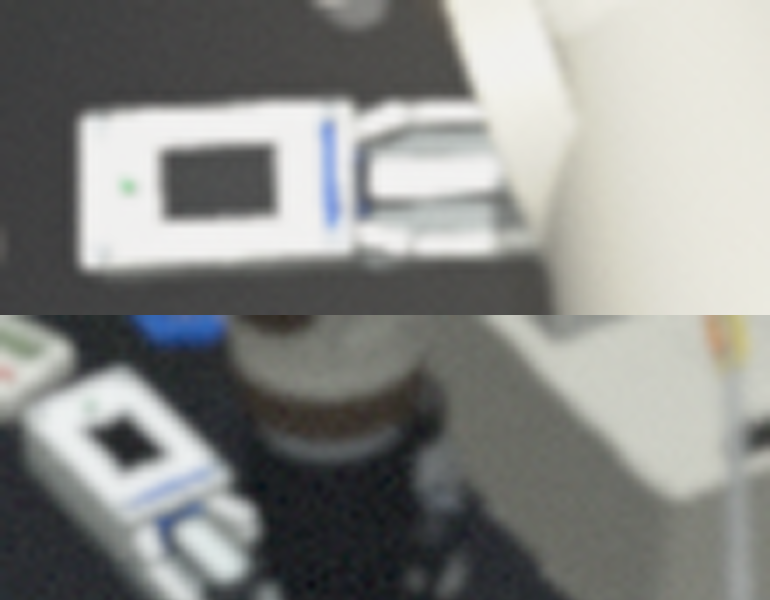

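Request:
arm_command(motion=[[0, [0.015, 0, 0], [0, 0, 0]], [0, [0.015, 0, 0], [0, 0, 0]], [0, [0.015, 0, 0], [0, 0, 0]], [0, [0.015, 0, 0], [0, 0, 0]]])

```text
time: 15.78
ee_pos: [0.4703, 0.1806, 0.0123]
tcp_rot: [-180.0, -0.0, 94.7]
wrist_force: [0.5, -0.5, -1.5]
opening: 0.0205
```

Request:
arm_command(motion=[[0, [0.015, 0, 0], [0, 0, 0]], [0, [0.015, 0, 0], [0, 0, 0]], [0, [0.015, 0, 0], [0, 0, 0]]])

```text
time: 16.15
ee_pos: [0.4701, 0.1833, 0.0123]
tcp_rot: [-180.0, 0.0, 94.7]
wrist_force: [0.6, -1.1, -1.2]
opening: 0.021
```

Request:
arm_command(motion=[[0, [0.015, 0, 0], [0, 0, 0]], [0, [0.015, 0, 0], [0, 0, 0]]])

```text
time: 16.4
ee_pos: [0.4699, 0.1851, 0.0123]
tcp_rot: [-180.0, 0.0, 94.7]
wrist_force: [-0.6, -0.5, -1.1]
opening: 0.0209
```

Request:
arm_command(motion=[[0, [0.015, 0, 0], [0, 0, 0]], [0, [0.015, 0, 0], [0, 0, 0]]])

```text
time: 16.65
ee_pos: [0.4698, 0.1869, 0.0123]
tcp_rot: [-180.0, 0.0, 94.7]
wrist_force: [-0.2, -0.5, -0.5]
opening: 0.0211
```

Request:
arm_command(motion=[[0, [0.015, 0, 0], [0, 0, 0]], [0, [0.015, 0, 0], [0, 0, 0]]])

```text
time: 16.9
ee_pos: [0.4697, 0.1884, 0.0123]
tcp_rot: [180.0, 0.0, 94.7]
wrist_force: [0.7, -4.6, -0.4]
opening: 0.0207
```

Request:
arm_command(motion=[[0, [0.01, 0, 0], [0, 0, 0]], [0, [0.01, 0, 0], [0, 0, 0]], [0, [0.01, 0, 0], [0, 0, 0]], [0, [0.01, 0, 0], [0, 0, 0]]])

```text
time: 17.4
ee_pos: [0.4695, 0.191, 0.0123]
tcp_rot: [-180.0, 0.0, 94.7]
wrist_force: [0.7, -4.4, -1.0]
opening: 0.0206
```

Request:
arm_command(motion=[[0, [0.01, 0, 0], [0, 0, 0]], [0, [0.01, 0, 0], [0, 0, 0]]])

```text
time: 17.65
ee_pos: [0.4694, 0.1922, 0.0123]
tcp_rot: [180.0, 0.0, 94.7]
wrist_force: [0.2, -5.0, -0.6]
opening: 0.0206
```

Steady drag of about 4.5 N, so the plunger is moving. I use fine 0.3 mm rows from here.

Request:
arm_command(motion=[[0, [0.005, 0, 0], [0, 0, 0]], [0, [0.005, 0, 0], [0, 0, 0]]])

```text
time: 17.9
ee_pos: [0.4693, 0.1928, 0.0123]
tcp_rot: [-180.0, -0.0, 94.7]
wrist_force: [0.5, -3.7, -1.0]
opening: 0.0207
```

Request:
arm_command(motion=[[0, [0.005, 0, 0], [0, 0, 0]]])

```text
time: 18.02
ee_pos: [0.4693, 0.1931, 0.0123]
tcp_rot: [180.0, -0.0, 94.7]
wrist_force: [0.9, -4.3, -1.2]
opening: 0.0207
```

Request:
arm_command(motion=[[0, [0.005, 0, 0], [0, 0, 0]]])

```text
time: 18.15
ee_pos: [0.4693, 0.1934, 0.0123]
tcp_rot: [180.0, 0.0, 94.7]
wrist_force: [0.4, -3.4, -0.6]
opening: 0.0205
```

Request:
arm_command(motion=[[0, [0.005, 0, 0], [0, 0, 0]]])

```text
time: 18.27
ee_pos: [0.4692, 0.1937, 0.0123]
tcp_rot: [-180.0, -0.0, 94.7]
wrist_force: [0.5, -3.7, -2.0]
opening: 0.0207
```

Request:
arm_command(motion=[[0, [0.005, 0, 0], [0, 0, 0]]])

```text
time: 18.4
ee_pos: [0.4692, 0.194, 0.0123]
tcp_rot: [180.0, 0.0, 94.7]
wrist_force: [0.6, -4.1, -1.1]
opening: 0.0213
```

Request:
arm_command(motion=[[0, [0.004, 0, 0], [0, 0, 0]]])

```text
time: 18.52
ee_pos: [0.4692, 0.1942, 0.0123]
tcp_rot: [180.0, -0.0, 94.7]
wrist_force: [-0.1, -4.8, -1.2]
opening: 0.0208
```

Request:
arm_command(motion=[[0, [0.004, 0, 0], [0, 0, 0]]])

```text
time: 18.65
ee_pos: [0.4692, 0.1943, 0.0123]
tcp_rot: [-180.0, 0.0, 94.7]
wrist_force: [1.2, -7.0, -0.8]
opening: 0.0209
```

Request:
arm_command(motion=[[0, [0, 0, 0], [0, 0, 0]]])

```text
time: 18.77
ee_pos: [0.4692, 0.1942, 0.0123]
tcp_rot: [180.0, 0.0, 94.7]
wrist_force: [0.1, -5.9, -0.7]
opening: 0.0209
```

Request:
arm_command(motion=[[0, [0.002, 0, 0], [0, 0, 0]]])

```text
time: 18.9
ee_pos: [0.4692, 0.1943, 0.0123]
tcp_rot: [-180.0, 0.0, 94.7]
wrist_force: [1.3, -6.9, -0.8]
opening: 0.021
```

Request:
arm_command(motion=[[0, [0.003, 0, 0], [0, 0, 0]], [0, [0, 0, 0], [0, 0, 0]]])

```text
time: 19.15
ee_pos: [0.4691, 0.1942, 0.0122]
tcp_rot: [-180.0, 0.1, 94.7]
wrist_force: [0.9, -7.3, -0.4]
opening: 0.0206
```

Request:
arm_command(motion=[[0, [0.002, 0, 0], [0, 0, 0]], [0, [0, 0, 0], [0, 0, 0]]])

```text
time: 19.4
ee_pos: [0.4691, 0.1943, 0.0122]
tcp_rot: [-180.0, 0.1, 94.7]
wrist_force: [1.2, -7.4, -0.7]
opening: 0.0207
```

Request:
arm_command(motion=[[0, [0.004, 0, 0], [0, 0, 0]], [0, [0, 0, 0], [0, 0, 0]]])

```text
time: 19.65
ee_pos: [0.4691, 0.1943, 0.0122]
tcp_rot: [-180.0, 0.1, 94.6]
wrist_force: [0.3, -9.3, 0.4]
opening: 0.0208
```

Request:
arm_command(motion=[[0, [0.004, 0, 0], [0, 0, 0]], [0, [0, 0, 0], [0, 0, 0]]])

```text
time: 19.9
ee_pos: [0.4691, 0.1943, 0.0122]
tcp_rot: [-180.0, 0.1, 94.6]
wrist_force: [0.4, -11.2, -0.4]
opening: 0.0205
```

Now at about 10–11 N against the stop with the TCP no longer advancing. I hold for a second.

Request:
arm_command(motion=[[0, [0, 0, 0], [0, 0, 0]], [0, [0, 0, 0], [0, 0, 0]], [0, [0, 0, 0], [0, 0, 0]], [0, [0, 0, 0], [0, 0, 0]]])

```text
time: 20.4
ee_pos: [0.4691, 0.1943, 0.0122]
tcp_rot: [-180.0, 0.1, 94.6]
wrist_force: [0.9, -11.4, -0.1]
opening: 0.0207
```

Request:
arm_command(motion=[[0, [0, 0, 0], [0, 0, 0]], [0, [0, 0, 0], [0, 0, 0]], [0, [0, 0, 0], [0, 0, 0]], [0, [0, 0, 0], [0, 0, 0]], [0, [0, 0, 0], [0, 0, 0]]])

```text
time: 21.02
ee_pos: [0.4691, 0.1943, 0.0122]
tcp_rot: [-180.0, 0.1, 94.6]
wrist_force: [-0.2, -11.0, 0.0]
opening: 0.021
```

```bash
python3 look.py 10
```

```text
[0.46909259 0.19431029 0.01220022] [-1.79990180e+02  1.24589352e-01  9.46346096e+01] [-1.96384749 -0.19060708 -0.006752  ] [  1.50161151 -10.62224389  -0.46741759] 0.020834395665711204
```

View pics/g10.png

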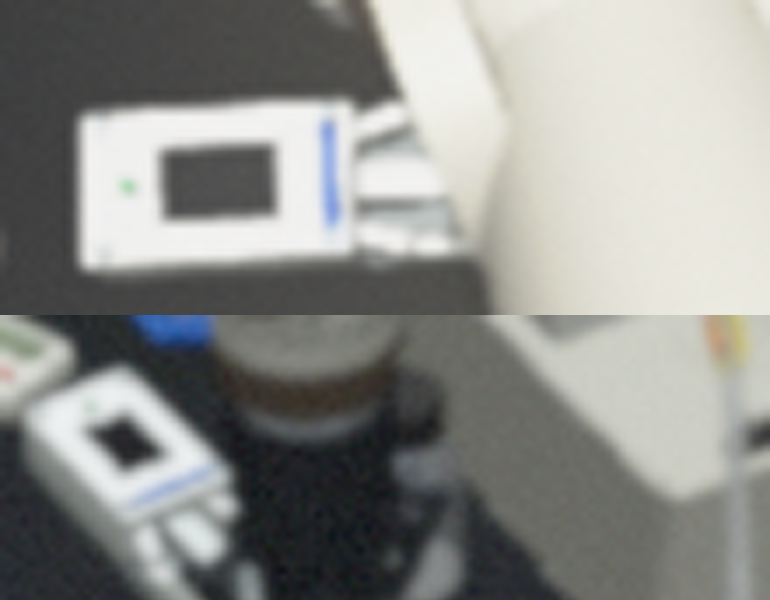

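Request:
arm_command(motion=[[0, [-0.02, 0, 0], [0, 0, 0]], [0, [-0.05, 0, 0], [0, 0, 0]], [0, [-0.1, 0, 0], [0, 0, 0]], [0, [-0.15, 0, 0], [0, 0, 0]], [0, [-0.2, 0, 0], [0, 0, 0]], [0, [-0.25, 0, 0], [0, 0, 0]], [0, [-0.25, 0, 0], [0, 0, 0]], [0, [-0.25, 0, 0], [0, 0, 0]], [0, [-0.25, 0, 0], [0, 0, 0]], [0, [-0.2, 0, 0], [0, 0, 0]], [0, [-0.1, 0, 0], [0, 0, 0]], [0, [0, 0, 0], [0, 0, 0]]])

```text
time: 22.62
ee_pos: [0.4781, 0.0862, 0.0123]
tcp_rot: [180.0, -0.0, 94.6]
wrist_force: [-0.6, 0.7, -1.0]
opening: 0.0207
```

```bash
python3 look.py 11
```

```text
[0.47802799 0.08676641 0.01228448] [ 1.79997905e+02 -9.28309743e-03  9.46899303e+01] [-0.0230513   0.0385533  -0.01630329] [-0.50778963  0.29205045 -1.3368221 ] 0.021108300139228313
```

View pics/g11.png

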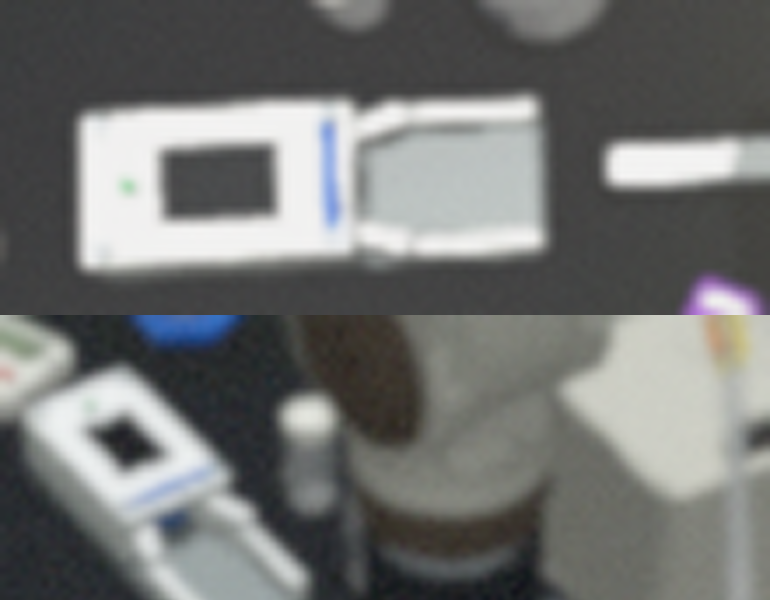

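Request:
arm_command(motion=[[0, [0, 0, -0.5], [0, 0, 0]], [0, [0, 0, -0.5], [0, 0, 0]], [0, [0, 0, -0.3], [0, 0, 0.77]], [0, [0, -0.6, 0], [0, 0, 0]], [0, [-0.3, -0.6, 0], [0, 0, 0]], [0, [-0.6, -0.4, 0], [0, 0, 0]], [0, [-0.9, 0, 0], [0, 0, 0]], [0, [-0.9, 0, 0], [0, 0, 0]], [0, [-0.9, 0, 0], [0, 0, 0]], [0, [-0.9, 0, 0], [0, 0, 0]], [0, [-0.9, 0, 0], [0, 0, 0]], [0, [-0.9, 0.1, 0], [0, 0, 0]]])

```text
time: 24.22
ee_pos: [0.3884, -0.2932, 0.0905]
tcp_rot: [180.0, 0.0, 90.1]
wrist_force: [0.7, 0.1, -0.1]
opening: 0.0208
```

Request:
arm_command(motion=[[0, [-0.31, 0.08, 0], [0, 0, 0]], [0, [0, 0, 0.5], [0, 0, 0]], [0, [0, 0, 0.5], [0, 0, 0]], [0, [0, 0, 0.2], [0, 0, 0]], [0, [0, 0, 0.1], [0, 0, 0]], [0, [0, 0, 0], [0, 0, 0]]])

```text
time: 24.98
ee_pos: [0.3936, -0.3101, 0.0129]
tcp_rot: [180.0, 0.0, 90.1]
wrist_force: [-0.9, -0.6, -1.0]
opening: 0.0211
```

```bash
python3 - <<'E'
from h import *
t=viewer.camera("top"); s=viewer.camera("scene")
a=cv2.resize(t[190:270,400:520],None,fx=4,fy=4,interpolation=2); b=cv2.resize(s[250:330,320:400],None,fx=4,fy=4,interpolation=2)
cv2.imwrite("pics/p1.png",np.hstack([a,b]))
o=bot.get_obs();print(o["ee_pos"],o["wrist_force"])
E
```

```text
[ 0.39376273 -0.31039852  0.01333349] [-0.25385014  0.00112796 -0.74222364]
```

View pics/p1.png

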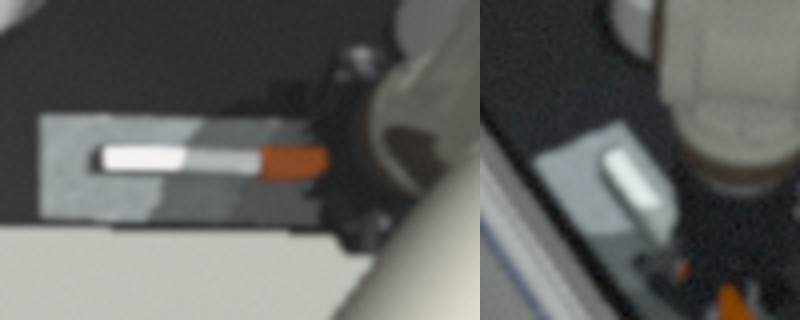

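Request:
arm_command(motion=[[0, [0, 0, 0.06], [0, 0, 0]], [0, [0, 0, 0.04], [0, 0, 0]], [0, [0, 0, 0], [0, 0, 0]]])

```text
time: 25.45
ee_pos: [0.3931, -0.3101, 0.0061]
tcp_rot: [-180.0, -0.0, 90.1]
wrist_force: [0.2, 0.2, -1.4]
opening: 0.0212
```

Request:
arm_command(motion=[[0, [0, 0, 0.02], [0, 0, 0]], [0, [0, 0, 0], [0, 0, 0]]])

```text
time: 25.7
ee_pos: [0.3933, -0.3102, 0.0056]
tcp_rot: [180.0, 0.0, 90.1]
wrist_force: [-2.2, 2.6, 4.2]
opening: 0.0207
```

Contact with the mat (+4 N upward). I release by opening partway first, then lift.

Request:
arm_command(motion=[[0.4, [0, 0, 0], [0, 0, 0]], [0.6, [0, 0, 0], [0, 0, 0]], [0.8, [0, 0, 0], [0, 0, 0]], [0.8, [0, 0, 0], [0, 0, 0]], [0.8, [0, 0, 0], [0, 0, 0]], [0.8, [0, 0, 0], [0, 0, 0]]])

```text
time: 26.45
ee_pos: [0.3932, -0.3102, 0.0051]
tcp_rot: [180.0, 0.0, 90.1]
wrist_force: [-0.4, -0.3, -0.3]
opening: 0.0682
```

Request:
arm_command(motion=[[0.8, [0, 0, -0.1], [0, 0, 0]], [0.8, [0, 0, -0.3], [0, 0, 0]], [0.8, [0, 0, -0.6], [0, 0, 0]], [0.8, [0, 0, -0.8], [0, 0, 0]], [0.8, [0, 0, -0.8], [0, 0, 0]], [0.8, [0, 0, -0.8], [0, 0, 0]], [0.8, [-0.8, 0, 0], [0, 0, 0]], [0.8, [-0.8, 0, 0], [0, 0, 0]], [0.8, [0, 0, 0], [0, 0, 0]]])

```text
time: 27.58
ee_pos: [0.3928, -0.4085, 0.2095]
tcp_rot: [-180.0, 0.0, 89.9]
wrist_force: [-0.5, 2.7, -0.3]
opening: 0.0682
```

```bash
python3 - <<'E'
from h import *
t=viewer.camera("top"); s=viewer.camera("scene")
cv2.imwrite("pics/tf.png",t);cv2.imwrite("pics/sf.png",s)
a=cv2.resize(t[190:260,400:520],None,fx=4,fy=4,interpolation=2); b=cv2.resize(s[270:340,330:400],None,fx=4,fy=4,interpolation=2)
c=cv2.resize(t[160:225,160:280],None,fx=4,fy=4,interpolation=2); d=cv2.resize(s[140:205,260:330],None,fx=4,fy=4,interpolation=2)
cv2.imwrite("pics/p2.png",np.vstack([np.hstack([a,b]),np.hstack([c,d])]))
o=bot.get_obs();print(o["time"],o["ee_pos"],o["wrist_force"],o["opening"])
h=cv2.cvtColor(t,cv2.COLOR_BGR2HSV); m=((h[...,0]>5)&(h[...,0]<22)&(h[...,1]>128)); m[:210]=0;m[255:]=0;m[:,:440]=0;m[:,500:]=0
P=cv2.minAreaRect(np.argwhere(m)[:,::-1].astype(np.float32)); print(P, onz("top",[P[0]],.027))
E
```

```text
27.675 [ 0.3930907  -0.40624773  0.20982712] [-0.2310036  -0.243939   -0.92286028] 0.06824910107023664
((476.5, 231.0), (8.0, 23.0), 90.0) [[ 0.39190306 -0.30561273  0.027     ]]
```

View pics/p2.png

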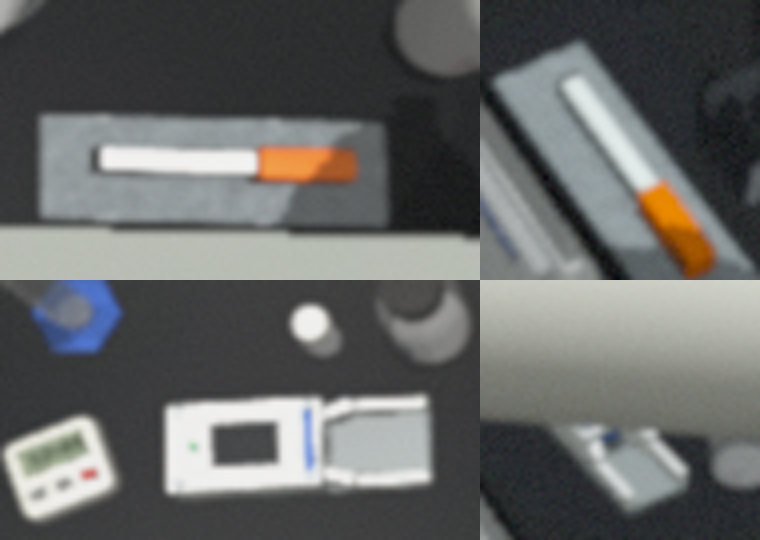

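```bash
python3 - <<'E'
from workcell import bot
print(bot.job_done())
E
```

```text
the job is handed in; nothing more can be done
None
```

The cassette is pushed home against the dead stop, the stick is back on its mat, and the job was handed in at about 27.7 s of the 64 s allowed. No verdict is reported, so what follows rests on my own readings.

- **Feeding:** I pushed the cassette through the taper and under the hood with the stick's tip. The plunger's drag showed as about 4–5 N over roughly 6 mm of travel. The dead stop then showed as the tip no longer advancing while the force rose.
- **Pressing:** I held it at about 11 N for roughly 1.1 s, measured at the wrist. I saw no reading above 11.4 N. From the arm's position, the cassette's centre is roughly 13 mm beyond the reader's origin, give or take a few millimetres.
- **After drawing the stick out:** the apron was empty, and the scene camera still showed blue inside the mouth, so the cassette stayed in.
- **The stick:** it lies flat and parallel to the mat. Its grip point is about 3 mm off the mat's axis and about 41 mm behind its centre.
- **Surroundings:** the vial, timer, bottle and beaker were avoided. By eye, the vial, timer and bottle looked unmoved in the last pictures; I did not measure any of them again, and the beaker was not in that last crop.

No check failed or disagreed. In the last scene picture the arm hid part of the reader, and the plunger's travel was only felt, not seen.

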